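# Feel round the gasket of a sterilising-container lid

## Robot

A 6-joint arm with a two-finger parallel gripper is mounted at the origin on the work surface. World frame = base frame: x ahead of the robot, y to its left, z up, the work surface at z = 0. Lengths are in m, angles in rad, forces in N, time in s.
With the tool pointing down it reaches from about 0.3 to 0.95 m from the base axis. Payload 3.1 kg.
Tool frame: the origin (TCP) lies at the very end of the fingers, on their centre line; the grasp point (between the pads) lies behind it (robot.pinch_z is the z of the grasp point in the tool frame, in m); z points along the fingers, y is the line along which they close (so a half turn about z gives the same grasp; the last joint's range is limited). The gripper opens to 85 mm and grips with 20 to 120 N. Pads are 22 mm wide; open, the fingers measure 114 mm over their backs; the gripper's body (76 mm by 85 mm) begins 54 mm behind the grasp point. The pads swing forward as they close: fully open they stand 13 mm farther back than shut.
Start: joints at [-1.261, 0.308, 1.634, -0, 1.2, -0.07], TCP at [0.232, -0.58, 0.231] pointing down, gripper open.
Joint ranges: [-3.06, 3.06], [-0.79, 1.96], [0.05, 2.63], [-1.19, 4.34], [0.05, 2.64], [-2.94, 2.94]. Speed limits (rad/s): [2.79, 2.79, 3.14, 3.14, 3.14, 3.14].

## Interface

Orientations are given as a 3x3 rotation matrix whose columns are the frame's x, y, z axes.
In Python, from cell import robot gives the robot as it stands. The module is installed in compiled form; this text tells all that it offers.
- The arm moves only by the tool apply_moves, never from a script. Its argument "moves" is a list that holds one entry, the list of rows, each a list of 7 numbers: the shift along the world's x, y, z in mm, then the turn, a rotation vector about the world's x, y, z in degrees, then the opening, from -1 (shut) to 1 (fully open). In form: [[[x, y, z, wx, wy, wz, fingers], ...]]. A call has 1 to 8 rows; each row shifts and turns the commanded pose from where the row before left it; what a row does not reach is not made up. A row lasts 1/12 s, in which the tool goes at most 41.7 mm and 7.16 degrees, less where a joint would pass 70% of its speed; a pose out of reach is approached as far as the arm can. A call is refused whole if a number of a shift passes 41.7 or a number of a turn 7.16, either way. A call with a gripper value outside its range is refused whole. The fingers move at their own pace and stop on an object; the grip force is fixed at half the most. Time passes only in rows, so rows that do not move let the fingers close. It gives the time, the measured TCP pose, the force, the opening and the grip force at its end, in the units of the state.
- robot.sense(): the state, without advancing time (a new reading comes with each control period).
- robot.camera(name): name is "scene" or "top" or "wrist"; returns the picture (480x640x3 uint8, red, green, blue); there is no depth.
- robot.camera_params(name): a dict with "mtx" (3x3 intrinsics, pixels), "origin" and "rotation" of the camera in the world. Camera axes: x right, y up, looking along -z (the intrinsics and any distortion apply to the point x, -y, -z); pixel columns grow to the right and rows downward; lengths in m; the calibration is good to about 2 mm. A picture is of the moment at which its call begins: read the wrist's pose just before it. camera_params takes no time and is no camera call; for the wrist camera it gives the pose at the moment of the call.
- robot.hand_in(): hands the job in; it is judged then, once.
The state is a dict: "t": time; "joint_positions": joint angles; "dq": joint speeds; "joint_efforts": joint torques, N m; "eef_pos": TCP position; "tcp_rot": TCP orientation; "ft_force": force on the tool from outside, world axes, zero at the start; "ft_torque": the same for the moment, N m; "opening": opening from 0.0 (shut) to 1.0 (fully open); "grip_force": force on a finger pad.
Only numpy, scipy, OpenCV 4.12 (cv2) and the standard library are available. Lean on these libraries where they do the work, as an engineer would, in place of code of your own. Each camera call takes 0.05 s, during which the arm holds its last target. There are 200 camera calls.

## Task

The lid of the instrument container lies upside down on the bench with its blue gasket facing up. Check that the gasket is seated, as is done before each sterilising run: with the fingers closed, touch down on its white join, run the fingertips lightly round the whole gasket, clockwise as seen from above and without losing contact, back to the join, and lift off there. Press gently, do not pick the lid up or push it about, and leave the other things alone.

Things in the scene. Friction and masses are not known exactly. Their poses are not given: they have to be found in the camera images.
- lid: loose aluminium lid, about 0.85 kg, lying upside down: a rounded pan 178 mm along its x, 298 mm along its y, skirt 22 mm high, rigid, a small steel lip at the middle of each short end. Origin: centre of its underside, on the bench (z = 0). z up, y along its length, x across its width, away from the join. In the middle a steel filter plate with black twist bar, top 20 mm above the bench
- gasket_middle (a point): middle of the gasket loop, 31 mm above the lid's origin (level with the bead's top), axes as the lid's. The gasket is a round blue rubber bead 9 mm wide, standing 9 mm above the skirt just inside it. Its centre line is a rounded rectangle, x from -75 to +75 mm, y from -135 to +135 mm, corner radius 25 mm; its top is 31 mm above the bench all round when not pressed
- gasket_join (a point): white join of the gasket: a white band 20 mm long; this point is on top of the bead at the middle of one long side (lid's x = -75, y = 0, z = 31 mm). Clockwise seen from above: from the join along the -x side towards +y, round the +y end, along the +x side towards -y, round the -y end and back
- gasket (a joint): how far the rubber gasket is pressed down, in m: 0 untouched, 0.005 pressed flat (end stop). It starts to give at about 0.5 N and takes a further 1.5 N per mm, so 2 mm is 3 to 4 N; the whole gasket dips evenly and springs back when released
- mouth_mirror: steel dental mirror, loose, 170 mm long along its x, 8 mm high, lying beside the +y end of the lid; origin under about its middle. Not to be disturbed
- handpiece: steel dental handpiece, loose, 115 mm long along its x, 17 mm high, lying beyond the lid's +x side; origin under about its middle. Not to be disturbed
- bowl: small steel bowl, loose, 68 mm across, 34 mm high, standing beside the -y end of the lid; origin under its centre. Not to be disturbed

How it is judged:
By the outcome, as a careful person would: the job done as asked, in the order asked, and still so for the second after the job is handed in, with the robot touching nothing.
It also fails if it takes over 67 s, if anything falls off the work surface, if the arm or the gripper's body presses on something with over 40 N, if the wrist force passes 120 N, or if a joint passes its speed limit or range.

## Working session

There is one attempt and no reset: what is moved stays moved. The work goes in short steps, Python scripts to look and compute and a tool call to move; the robot and the scene stay as the last step left them, time stands still between calls to the robot, and variables do not carry over. Pictures are saved under pics/ and viewed, at most 10 in all, crops included, and the job is handed in when it is done.

Besides the shell and the picture viewer there is one more tool, called after ">>>" by a JSON object that holds its "fn" and its "kwargs", one argument or row to a line. apply_moves: Moves the arm, as the interface text tells. Its arguments: {"type":"object","properties":{"moves":{"type":"array","items":{"type":"array","items":{"type":"array","items":{"type":"number"}}}}},"required":["moves"]}

```bash
mkdir -p pics
python3 - <<'E'
from cell import robot
import cv2
print(robot.sense())
for n in("top","scene"):
    cv2.imwrite(f"pics/{n}0.png",robot.camera(n)[:,:,::-1]); print(n,robot.camera_params(n))
E
```

```text
{'t': 0.0, 'joint_positions': array([-1.26067603e+00,  3.08984975e-01,  1.63519345e+00, -2.41385106e-07,
        1.19969427e+00, -6.97244769e-02]), 'dq': array([-0.0014509 ,  0.00055628,  0.00108015,  0.00248753,  0.00040622,
        0.00021489]), 'joint_efforts': array([ 2.74656719e-03, -4.15239894e+01, -2.76664871e+01, -5.04265881e-05,
        1.01824521e-02, -1.48973288e-05]), 'eef_pos': array([ 0.23144434, -0.57968325,  0.23005626]), 'tcp_rot': array([[ 9.28722224e-01,  3.70775600e-01, -6.96022347e-04],
       [ 3.70776219e-01, -9.28719700e-01,  2.17120952e-03],
       [ 1.58621847e-04, -2.27451907e-03, -9.99997401e-01]]), 'ft_force': array([-0.02667912, -0.69930814, -0.15543572]), 'ft_torque': array([-0.00085951, -0.02312004, -0.04744878]), 'grip_force': 0.0, 'opening': 1.0014608065965653}
top {'mtx': array([[505.9804529 ,   0.        , 309.83174666],
       [  0.        , 505.9804529 , 244.63772973],
       [  0.        ,   0.        ,   1.        ]]), 'origin': array([0.53868431, 0.02826339, 0.86190545]), 'rotation': array([[-9.87162404e-03,  9.99055412e-01, -4.23182570e-02],
       [-9.99950819e-01, -9.82241000e-03,  1.37072471e-03],
       [ 9.53762666e-04,  4.23297071e-02,  9.99103241e-01]])}
scene {'mtx': array([[606.49132216,   0.        , 317.10261556],
       [  0.        , 606.49132216, 238.36997848],
       [  0.        ,   0.        ,   1.        ]]), 'origin': array([1.08859047, 0.13678769, 0.8825697 ]), 'rotation': array([[-0.21663568, -0.82506789,  0.52185434],
       [ 0.97622636, -0.18699564,  0.10961174],
       [ 0.00714736,  0.53319378,  0.84596295]])}
```

View pics/top0.png

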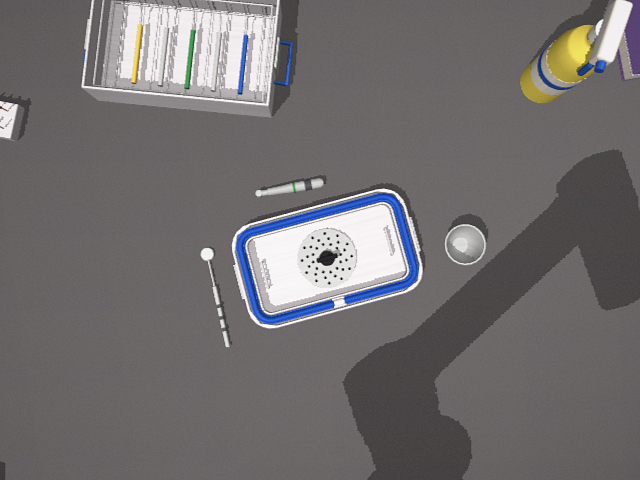

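View pics/scene0.png

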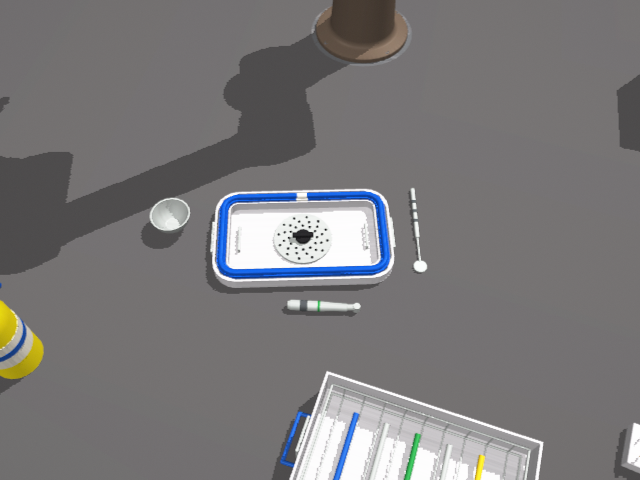

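```bash
cat > fit.py <<'E'
import numpy as np, cv2
from scipy.optimize import least_squares
def ray(P,uv,z):
    d=np.c_[(uv[:,0]-P['mtx'][0,2])/P['mtx'][0,0],-(uv[:,1]-P['mtx'][1,2])/P['mtx'][1,1],-np.ones(len(uv))]@P['rotation'].T
    o=P['origin']; return (o+d*((z-o[2])/d[:,2])[:,None])[:,:2]
def local(p,w):
    c,s=np.cos(p[2]),np.sin(p[2]); return (w-p[:2])@np.array([[c,-s],[s,c]])
def sd(l):
    q=np.abs(l)-np.array([.05,.11]); return np.linalg.norm(np.maximum(q,0),axis=1)+np.minimum(q.max(1),0)-.025
def blue(im,box):
    h=cv2.cvtColor(im,cv2.COLOR_BGR2HSV); m=cv2.inRange(h,(105,120,60),(130,255,255))
    x0,y0,x1,y1=box; k=np.zeros_like(m); k[y0:y1,x0:x1]=m[y0:y1,x0:x1]
    return np.argwhere(k)[:,::-1].astype(float)
def fit(w,p0): return least_squares(lambda p:sd(local(p,w)),p0,loss='soft_l1',f_scale=.004)
E
python3 - <<'E'
from fit import *
from cell import robot
for n,box,j in(("top",(220,180,435,335),(339,302)),("scene",(205,180,400,285),(302,196))):
    P=robot.camera_params(n); uv=blue(cv2.imread(f"pics/{n}0.png"),box)
    w=ray(P,uv,.028); r=fit(w,[*w.mean(0),.2 ]); p=r.x
    print(n,len(uv),p,np.degrees(p[2]),"rms",np.sqrt(np.mean(r.fun**2)),"join local",local(p,ray(P,np.array([j],float),.031)),"join w",ray(P,np.array([j],float),.031))
E
```

```text
top 4091 [ 5.52174834e-01 -5.39193828e-04  2.54018288e-01] 14.554175833744175 rms 0.0041915750053188585 join local [[-0.07515605 -0.00024507]] join w [[ 0.47949209 -0.01966276]]
scene 3744 [ 5.55339608e-01 -4.72265980e-04  2.53509614e-01] 14.525030950802533 rms 0.004645979230783969 join local [[-0.07324937  0.00092039]] join w [[ 0.48420058 -0.01795245]]
```

>>> {"fn": "apply_moves", "kwargs": {
  "moves": [
    [[12,35,0,0,0,-3.6,-1],[16,35,0,0,0,-3.7,-1],[16,35,0,0,0,0,-1],[16,35,0,0,0,0,-1],[16,35,0,0,0,0,-1],[16,35,0,0,0,0,-1],[16,35,0,0,0,0,-1],[16,35,0,0,0,0,-1]]
  ]
}}

```text
t: 0.77
eef_pos: [0.3557, -0.2985, 0.2309]
tcp_rot: [[0.968, 0.249, -0.0], [0.249, -0.968, 0.001], [-0.0, -0.001, -1.0]]
ft_force: [1.1, -0.4, -0.5]
opening: -0.001
grip_force: 0.0
```

>>> {"fn": "apply_moves", "kwargs": {
  "moves": [
    [[16,35,0,0,0,0,-1],[16,35,0,0,0,0,-1],[16,35,0,0,0,0,-1],[16,35,0,0,0,0,-1],[16,35,0,0,0,0,-1],[16,35,0,0,0,0,-1],[16,35,0,0,0,0,-1],[0,0,0,0,0,0,-1]]
  ]
}}

```text
t: 1.43
eef_pos: [0.4695, -0.0498, 0.2312]
tcp_rot: [[0.967, 0.256, 0.002], [0.256, -0.967, 0.003], [0.002, -0.003, -1.0]]
ft_force: [-0.3, -0.6, 0.4]
opening: 0.004
grip_force: 0.0
```

Run:
```python
from fit import *
from cell import robot
s=robot.sense(); P=robot.camera_params("wrist"); im=robot.camera("wrist")[:,:,::-1]; cv2.imwrite("pics/w1.png",im)
np.savez("w1.npz",**P); print(s['t'],s['eef_pos'],s['tcp_rot'],s['ft_force'],s['opening']); print(P)
```

```text
1.4333 [ 0.46947179 -0.04980713  0.23122762] [[ 0.96677752  0.25561434  0.00159108]
 [ 0.25560791 -0.96677449  0.00341781]
 [ 0.00241185 -0.00289757 -0.99999289]] [-0.28141718 -0.63746791  0.36590724] 0.004417712301926442
{'mtx': array([[367.85580818,   0.        , 315.49965924],
       [  0.        , 367.85580818, 238.18415852],
       [  0.        ,   0.        ,   1.        ]]), 'origin': array([ 0.53878608, -0.03198336,  0.37506647]), 'rotation': array([[ 0.25701041,  0.926803  ,  0.27382814],
       [-0.96640384,  0.24736922,  0.06980038],
       [-0.00304545, -0.28256799,  0.95924244]])}
```

View pics/w1.png

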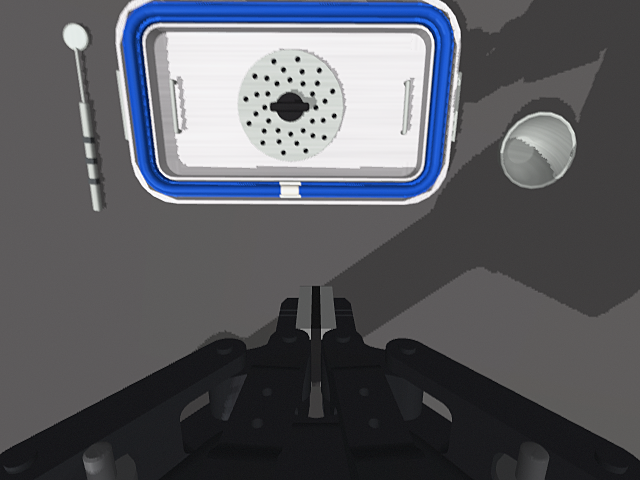

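Run:
```python
from fit import *
P=dict(np.load("w1.npz")); im=cv2.imread("pics/w1.png")
uv=blue(im,(100,0,480,215)); w=ray(P,uv,.028); r=fit(w,[.553,0,.254]); p=r.x
print(len(uv),p,np.sqrt(np.mean(r.fun**2)))
l=local(p,w); 
for nm,a,m in(("-x",-l[:,0],(l[:,0]<-.05)&(abs(l[:,1])<.08)),("+x",l[:,0],(l[:,0]>.05)&(abs(l[:,1])<.08)),("+y",l[:,1],(l[:,1]>.1)&(abs(l[:,0])<.04)),("-y",-l[:,1],(l[:,1]<-.1)&(abs(l[:,0])<.04))): print(nm,np.percentile(a[m],[2,50,98]))
J=np.array([[290,188.]]);print(ray(P,J,.031),local(p,ray(P,J,.031)))
c=im[165:215,180:420]; cv2.imwrite("pics/c1.png",cv2.resize(c,None,fx=3.3,fy=3.3*2,interpolation=0))
```

```text
16241 [ 0.55176832 -0.00283964  0.25537061] 0.004643010311031037
-x [0.06697143 0.07394414 0.0810164 ]
+x [0.06682816 0.07422019 0.08148864]
+y [0.1251819  0.1330385  0.14091278]
-y [0.12547366 0.1330812  0.14069629]
[[ 0.48180623 -0.02131302]] [[-0.07235965 -0.00020158]]
```

View pics/c1.png

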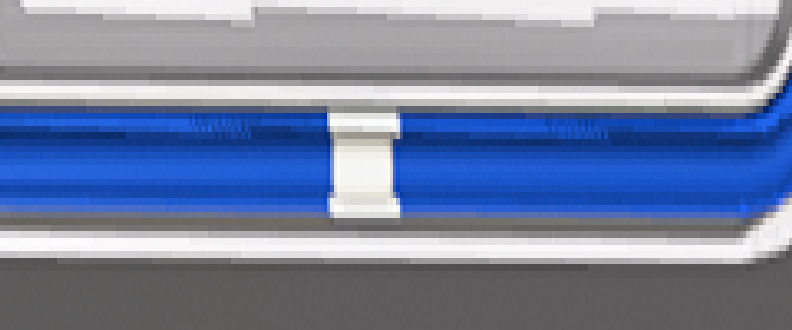

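Run:
```python
from fit import *
from cell import robot
for n,f,box in(("top","top0",(220,180,435,335)),("scene","scene0",(205,180,400,285)),("w","w1",(100,0,480,215))):
    P=dict(np.load("w1.npz")) if n=="w" else robot.camera_params(n)
    w=ray(P,blue(cv2.imread(f"pics/{f}.png"),box),.023); r=fit(w,[.553,0,.254]); print(n,r.x,np.sqrt(np.mean(r.fun**2)))
```

```text
top [ 0.55226701 -0.00070576  0.25402606] 0.0041777274416311206
scene [ 0.55229454 -0.00126296  0.25350594] 0.0046872783660487
w [ 0.5522243  -0.00234818  0.25538654] 0.004533855682063369
```

>>> {"fn": "apply_moves", "kwargs": {
  "moves": [
    [[2,6,-10,0,0,0,-1],[2,6,-25,0,0,0,-1],[2,6,-30,0,0,0,-1],[2,6,-35,0,0,0,-1],[2,6,-35,0,0,0,-1],[2,4,-25,0,0,0,-1],[0,0,-10,0,0,0,-1],[0,0,0,0,0,0,-1]]
  ]
}}

```text
t: 2.15
eef_pos: [0.4761, -0.0221, 0.058]
tcp_rot: [[0.969, 0.248, -0.008], [0.248, -0.969, 0.001], [-0.007, -0.003, -1.0]]
ft_force: [-0.6, 0.3, 0.4]
opening: 0.003
grip_force: 0.0
```

>>> {"fn": "apply_moves", "kwargs": {
  "moves": [
    [[0,0,0,0,0,0,-1],[0,0,0,0,0,0,-1],[0,0,0,0,0,0,-1],[0,0,0,0,0,0,-1]]
  ]
}}

```text
t: 2.48
eef_pos: [0.4813, -0.022, 0.0631]
tcp_rot: [[0.968, 0.249, 0.004], [0.249, -0.968, -0.001], [0.004, 0.002, -1.0]]
ft_force: [0.3, -1.1, -0.2]
opening: -0.001
grip_force: 0.0
```

Run:
```python
from fit import *
from cell import robot
s=robot.sense(); P=robot.camera_params("wrist"); im=robot.camera("wrist")[:,:,::-1]; cv2.imwrite("pics/w2.png",im)
np.savez("w2.npz",**P); print(s['t'],s['eef_pos'],s['tcp_rot'],s['ft_force'],s['opening'])
```

```text
2.4833 [ 0.48131464 -0.02201984  0.06307134] [[ 9.68445845e-01  2.49195083e-01  3.80219768e-03]
 [ 2.49198961e-01 -9.68452140e-01 -5.75259331e-04]
 [ 3.53889469e-03  1.50461122e-03 -9.99992606e-01]] [ 0.31097621 -1.14376805 -0.16400015] -0.0005930357713429894
```

View pics/w2.png

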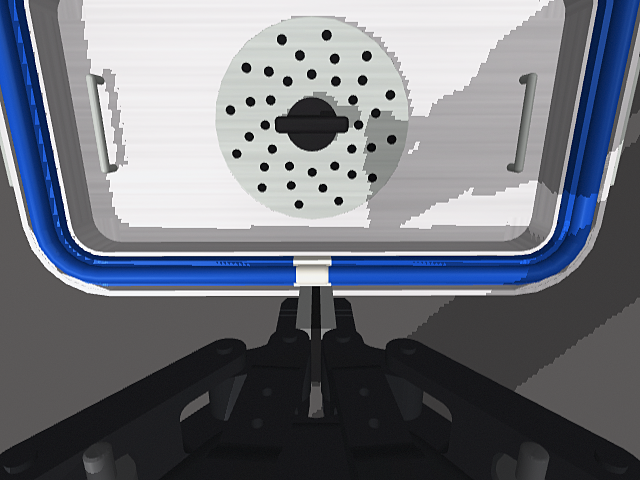

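>>> {"fn": "apply_moves", "kwargs": {
  "moves": [
    [[0,0,-3,0,0,0,-1],[0,0,-5,0,0,0,-1],[0,0,-5,0,0,0,-1],[0,0,-5,0,0,0,-1],[0,0,-4,0,0,0,-1],[0,0,-2,0,0,0,-1],[0,0,-1,0,0,0,-1],[0,0,0,0,0,0,-1]]
  ]
}}

```text
t: 3.2
eef_pos: [0.4793, -0.0214, 0.0358]
tcp_rot: [[0.968, 0.25, -0.001], [0.25, -0.968, 0.0], [-0.001, -0.0, -1.0]]
ft_force: [-1.3, -0.4, 0.7]
opening: -0.0
grip_force: 0.0
```

>>> {"fn": "apply_moves", "kwargs": {
  "moves": [
    [[0,0,0,0,0,0,-1],[0,0,0,0,0,0,-1],[0,0,0,0,0,0,-1],[0,0,0,0,0,0,-1],[0,0,0,0,0,0,-1],[0,0,0,0,0,0,-1]]
  ]
}}

```text
t: 3.7
eef_pos: [0.4798, -0.0215, 0.0364]
tcp_rot: [[0.968, 0.25, 0.0], [0.25, -0.968, -0.0], [0.0, 0.0, -1.0]]
ft_force: [0.1, -0.3, 0.0]
opening: 0.001
grip_force: 0.0
```

>>> {"fn": "apply_moves", "kwargs": {
  "moves": [
    [[0,0,0,0,0,0,-1]]
  ]
}}

```text
t: 3.78
eef_pos: [0.4797, -0.0215, 0.0363]
tcp_rot: [[0.968, 0.25, 0.0], [0.25, -0.968, 0.0], [0.0, 0.0, -1.0]]
ft_force: [-0.2, 0.9, 0.9]
opening: -0.001
grip_force: 0.0
```

>>> {"fn": "apply_moves", "kwargs": {
  "moves": [
    [[0,0,0,0,0,0,-1]]
  ]
}}

```text
t: 3.87
eef_pos: [0.4797, -0.0215, 0.0363]
tcp_rot: [[0.968, 0.25, 0.0], [0.25, -0.968, -0.0], [0.0, 0.0, -1.0]]
ft_force: [1.5, 0.2, 0.4]
opening: 0.002
grip_force: 0.0
```

>>> {"fn": "apply_moves", "kwargs": {
  "moves": [
    [[0,0.5,-1,0,0,0,-1],[0,0.5,-1.5,0,0,0,-1],[0,0,-1.5,0,0,0,-1],[0,0,-1,0,0,0,-1],[0,0,-1,0,0,0,-1],[0,0,-0.5,0,0,0,-1],[0,0,-0.5,0,0,0,-1],[0,0,0,0,0,0,-1]]
  ]
}}

```text
t: 4.53
eef_pos: [0.4795, -0.0204, 0.0293]
tcp_rot: [[0.968, 0.25, -0.0], [0.25, -0.968, 0.0], [-0.0, -0.0, -1.0]]
ft_force: [-1.9, -0.4, 1.8]
opening: -0.003
grip_force: 1.4
```

>>> {"fn": "apply_moves", "kwargs": {
  "moves": [
    [[0,0,0,0,0,0,-1],[0,0,0,0,0,0,-1]]
  ]
}}

```text
t: 4.7
eef_pos: [0.4795, -0.0204, 0.0294]
tcp_rot: [[0.968, 0.25, -0.0], [0.25, -0.968, 0.0], [-0.0, -0.0, -1.0]]
ft_force: [-0.7, 0.3, 3.4]
opening: 0.002
grip_force: 1.4
```

>>> {"fn": "apply_moves", "kwargs": {
  "moves": [
    [[0,0,0,0,0,0,-1]]
  ]
}}

```text
t: 4.78
eef_pos: [0.4795, -0.0205, 0.0293]
tcp_rot: [[0.968, 0.25, -0.0], [0.25, -0.968, 0.0], [-0.0, -0.0, -1.0]]
ft_force: [-1.3, -0.1, 3.6]
opening: -0.001
grip_force: 1.4
```

>>> {"fn": "apply_moves", "kwargs": {
  "moves": [
    [[0,0,0,0,0,0,-1]]
  ]
}}

```text
t: 4.87
eef_pos: [0.4796, -0.0204, 0.0293]
tcp_rot: [[0.968, 0.25, -0.0], [0.25, -0.968, 0.0], [-0.0, -0.0, -1.0]]
ft_force: [-2.1, 1.1, 2.2]
opening: -0.002
grip_force: 1.5
```

Run:
```python
import numpy as np
R=np.array([[.9678,-.2517],[.2517,.9678]]); c=np.array([552.3,-1.5])
pts=lambda a0,cx,cy:np.array([[cx+25*np.cos(a),cy+25*np.sin(a)] for a in np.radians(a0-np.linspace(0,90,11))])@R.T+c
for n,a in(("A",(180,-50,110)),("B",(90,50,110)),("C",(0,50,-110)),("D",(270,-50,-110))):
    p=pts(*a); q=np.round(p-p[0],1); print(n,p[0].round(1),p[-1].round(1),np.round(np.diff(q,axis=0),1).tolist())
```

```text
A [452.   86.1] [469.9 116.6] [[-0.7, 3.9], [-0.1, 3.9], [0.6, 3.9], [1.1, 3.7], [1.7, 3.6], [2.3, 3.2], [2.7, 2.8], [3.1, 2.4], [3.5, 1.8], [3.7, 1.3]]
B [566.7 141.7] [597.2 123.8] [[3.9, 0.7], [3.9, 0.1], [3.9, -0.6], [3.7, -1.1], [3.6, -1.7], [3.2, -2.3], [2.8, -2.7], [2.4, -3.1], [1.8, -3.5], [1.3, -3.7]]
C [652.6 -89.1] [ 634.7 -119.6] [[0.7, -3.9], [0.1, -3.9], [-0.6, -3.9], [-1.1, -3.7], [-1.7, -3.6], [-2.3, -3.2], [-2.7, -2.8], [-3.1, -2.4], [-3.5, -1.8], [-3.7, -1.3]]
D [ 537.9 -144.7] [ 507.4 -126.8] [[-3.9, -0.7], [-3.9, -0.1], [-3.9, 0.6], [-3.7, 1.1], [-3.6, 1.7], [-3.2, 2.3], [-2.8, 2.7], [-2.4, 3.1], [-1.8, 3.5], [-1.3, 3.7]]
```

>>> {"fn": "apply_moves", "kwargs": {
  "moves": [
    [[-0.2,1,0,0,0,0,-1],[-0.5,2,0,0,0,0,-1],[-0.8,3,0,0,0,0,-1],[-1,3.8,0,0,0,0,-1],[-1,3.8,0,0,0,0,-1],[-1,3.8,0,0,0,0,-1],[-1,3.8,0,0,0,0,-1],[-1,3.8,0,0,0,0,-1]]
  ]
}}

```text
t: 5.53
eef_pos: [0.4733, 0.005, 0.0294]
tcp_rot: [[0.968, 0.25, 0.0], [0.25, -0.968, -0.0], [0.0, 0.0, -1.0]]
ft_force: [1.1, -1.4, 2.8]
opening: 0.002
grip_force: 1.4
```

>>> {"fn": "apply_moves", "kwargs": {
  "moves": [
    [[-1,3.9,0,0,0,0,-1],[-1,3.9,0,0,0,0,-1],[-1,3.9,0,0,0,0,-1],[-1,3.9,0,0,0,0,-1],[-1,3.9,0,0,0,0,-1],[-1,3.9,0,0,0,0,-1],[-1,3.9,0,0,0,0,-1],[-1,3.9,0,0,0,0,-1]]
  ]
}}

```text
t: 6.2
eef_pos: [0.465, 0.0361, 0.0293]
tcp_rot: [[0.968, 0.25, -0.0], [0.25, -0.968, 0.0], [-0.0, -0.0, -1.0]]
ft_force: [-0.0, -2.5, 3.0]
opening: -0.005
grip_force: 1.5
```

>>> {"fn": "apply_moves", "kwargs": {
  "moves": [
    [[-1,3.9,0,0,0,0,-1],[-1,3.9,0,0,0,0,-1],[-1,3.9,0,0,0,0,-1],[-1,3.9,0,0,0,0,-1],[-1,3.9,0,0,0,0,-1],[-1,3.9,0,0,0,0,-1],[-1,3.9,0,0,0,0,-1],[-1,3.9,0,0,0,0,-1]]
  ]
}}

```text
t: 6.87
eef_pos: [0.457, 0.0673, 0.0293]
tcp_rot: [[0.968, 0.25, -0.0], [0.25, -0.968, 0.0], [-0.0, -0.0, -1.0]]
ft_force: [0.3, -1.8, 2.9]
opening: 0.003
grip_force: 1.5
```

>>> {"fn": "apply_moves", "kwargs": {
  "moves": [
    [[-1,3.8,0,0,0,0,-1],[-1,3.8,0,0,0,0,-1],[-1,3.8,0,0,0,0,-1],[-1,3.8,0,0,0,0,-1],[-1,3.8,0,0,0,0,-1],[-0.7,3.9,0,0,0,0,-1],[-0.1,3.9,0,0,0,0,-1],[0.6,3.9,0,0,0,0,-1]]
  ]
}}

```text
t: 7.53
eef_pos: [0.4513, 0.0979, 0.0291]
tcp_rot: [[0.968, 0.25, -0.001], [0.25, -0.968, -0.0], [-0.001, -0.0, -1.0]]
ft_force: [-1.2, -2.9, 3.7]
opening: -0.001
grip_force: 1.6
```

>>> {"fn": "apply_moves", "kwargs": {
  "moves": [
    [[1.1,3.7,0,0,0,0,-1],[1.7,3.6,0,0,0,0,-1],[2.3,3.2,0,0,0,0,-1],[2.7,2.8,0,0,0,0,-1],[3.1,2.4,0,0,0,0,-1],[3.5,1.8,0,0,0,0,-1],[3.7,1.3,0,0,0,0,-1],[3.9,1,0,0,0,0,-1]]
  ]
}}

```text
t: 8.2
eef_pos: [0.474, 0.1177, 0.0291]
tcp_rot: [[0.968, 0.25, -0.001], [0.25, -0.968, 0.0], [-0.001, -0.0, -1.0]]
ft_force: [-2.3, -0.6, 3.4]
opening: 0.0
grip_force: 1.6
```

Run:
```python
from fit import *
from cell import robot
P=robot.camera_params("scene"); im=robot.camera("scene")[:,:,::-1]; cv2.imwrite("pics/s2.png",im)
w=ray(P,blue(im,(205,180,400,285)),.023); r=fit(w,[.553,0,.254]); print(len(w),r.x,np.sqrt(np.mean(r.fun**2)))
```

```text
3479 [ 0.55321855 -0.00112294  0.25434595] 0.004536413872508236
```

View pics/s2.png

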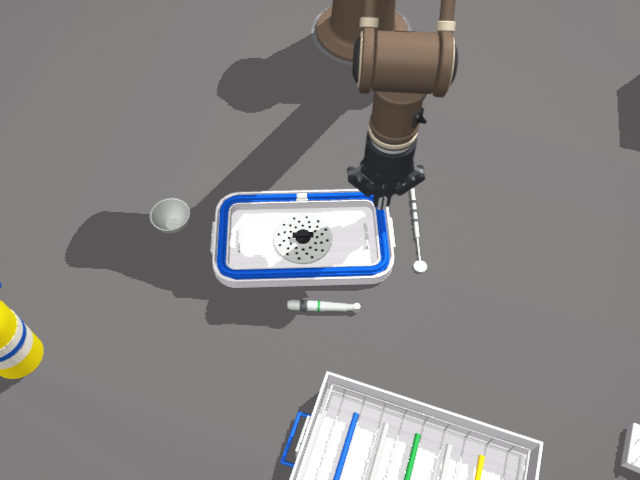

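>>> {"fn": "apply_moves", "kwargs": {
  "moves": [
    [[3.9,1,0,0,0,0,-1],[3.9,1,0,0,0,0,-1],[3.9,1,0,0,0,0,-1],[3.9,1,0,0,0,0,-1],[3.9,1,0,0,0,0,-1],[3.9,1,0,0,0,0,-1],[3.9,1,0,0,0,0,-1],[3.9,1,0,0,0,0,-1]]
  ]
}}

```text
t: 8.92
eef_pos: [0.5056, 0.1255, 0.0293]
tcp_rot: [[0.968, 0.25, 0.0], [0.25, -0.968, 0.0], [0.0, -0.0, -1.0]]
ft_force: [-2.4, 0.2, 2.9]
opening: -0.001
grip_force: 1.5
```

>>> {"fn": "apply_moves", "kwargs": {
  "moves": [
    [[3.9,1,0,0,0,0,-1],[3.9,1,0,0,0,0,-1],[3.9,1,0,0,0,0,-1],[3.9,1,0,0,0,0,-1],[3.9,1,0,0,0,0,-1],[3.9,1,0,0,0,0,-1],[3.9,1,0,0,0,0,-1],[3.9,1,0,0,0,0,-1]]
  ]
}}

```text
t: 9.58
eef_pos: [0.5368, 0.1335, 0.0293]
tcp_rot: [[0.968, 0.25, 0.0], [0.25, -0.968, 0.0], [0.0, -0.0, -1.0]]
ft_force: [-2.3, 0.1, 4.4]
opening: 0.003
grip_force: 1.5
```

>>> {"fn": "apply_moves", "kwargs": {
  "moves": [
    [[3.8,1,0,0,0,0,-1],[3.7,1,0,0,0,0,-1],[3.8,1,0,0,0,0,-1],[3.7,1,0,0,0,0,-1],[3.8,1,0,0,0,0,-1],[3.7,1,0,0,0,0,-1],[3.8,1,0,0,0,0,-1],[3.7,1,0,0,0,0,-1]]
  ]
}}

```text
t: 10.25
eef_pos: [0.5668, 0.1415, 0.0293]
tcp_rot: [[0.968, 0.25, 0.0], [0.25, -0.968, 0.0], [0.0, -0.0, -1.0]]
ft_force: [-1.2, -0.6, 2.0]
opening: 0.001
grip_force: 1.5
```

>>> {"fn": "apply_moves", "kwargs": {
  "moves": [
    [[3.9,0.7,0,0,0,0,-1],[3.9,0.1,0,0,0,0,-1],[3.9,-0.6,0,0,0,0,-1],[3.7,-1.1,0,0,0,0,-1],[3.6,-1.7,0,0,0,0,-1],[3.2,-2.3,0,0,0,0,-1],[2.8,-2.7,0,0,0,0,-1],[2.4,-3.1,0,0,0,0,-1]]
  ]
}}

```text
t: 10.92
eef_pos: [0.5946, 0.1307, 0.0295]
tcp_rot: [[0.968, 0.25, 0.001], [0.25, -0.968, 0.0], [0.001, -0.0, -1.0]]
ft_force: [-0.6, 1.4, 2.9]
opening: -0.0
grip_force: 1.4
```

>>> {"fn": "apply_moves", "kwargs": {
  "moves": [
    [[1.8,-3.5,0,0,0,0,-1],[1.3,-3.7,0,0,0,0,-1],[1,-3.9,0,0,0,0,-1],[1,-3.9,0,0,0,0,-1],[1,-3.9,0,0,0,0,-1],[1,-3.9,0,0,0,0,-1],[1,-3.9,0,0,0,0,-1],[1,-3.9,0,0,0,0,-1]]
  ]
}}

```text
t: 11.58
eef_pos: [0.6029, 0.0997, 0.0293]
tcp_rot: [[0.968, 0.25, -0.0], [0.25, -0.968, 0.0], [-0.0, -0.0, -1.0]]
ft_force: [-1.2, 2.0, 2.5]
opening: 0.003
grip_force: 1.5
```

Run:
```python
from fit import *
from cell import robot
P=robot.camera_params("scene"); im=robot.camera("scene")[:,:,::-1]; cv2.imwrite("pics/s3.png",im)
w=ray(P,blue(im,(205,180,400,285)),.023); r=fit(w,[.553,0,.254]); print(len(w),r.x,np.sqrt(np.mean(r.fun**2)))
```

```text
2795 [ 0.55334343 -0.00097402  0.24928024] 0.004545107310704861
```

View pics/s3.png

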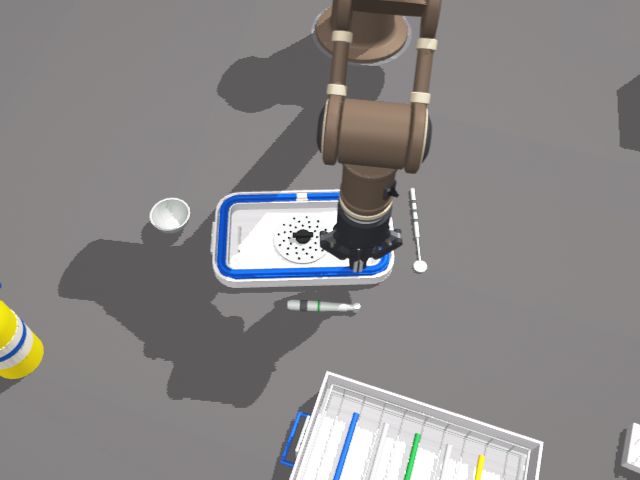

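>>> {"fn": "apply_moves", "kwargs": {
  "moves": [
    [[1,-3.9,0,0,0,0,-1],[1,-3.9,0,0,0,0,-1],[1,-3.9,0,0,0,0,-1],[1.1,-4,0,0,0,0,-1],[1,-3.9,0,0,0,0,-1],[1,-3.9,0,0,0,0,-1],[1.1,-4,0,0,0,0,-1],[1,-3.9,0,0,0,0,-1]]
  ]
}}

```text
t: 12.3
eef_pos: [0.6112, 0.0683, 0.0292]
tcp_rot: [[0.968, 0.25, -0.0], [0.25, -0.968, 0.0], [-0.0, -0.0, -1.0]]
ft_force: [0.2, 2.8, 3.5]
opening: 0.001
grip_force: 1.5
```

>>> {"fn": "apply_moves", "kwargs": {
  "moves": [
    [[1,-3.9,0,0,0,0,-1],[1,-3.9,0,0,0,0,-1],[1,-3.9,0,0,0,0,-1],[1.1,-4,0,0,0,0,-1],[1,-3.9,0,0,0,0,-1],[1,-3.9,0,0,0,0,-1],[1.1,-4,0,0,0,0,-1],[1,-3.9,0,0,0,0,-1]]
  ]
}}

```text
t: 12.97
eef_pos: [0.6194, 0.0369, 0.0293]
tcp_rot: [[0.968, 0.25, -0.0], [0.25, -0.968, -0.0], [-0.0, -0.0, -1.0]]
ft_force: [-1.3, 1.4, 3.5]
opening: -0.001
grip_force: 1.5
```

>>> {"fn": "apply_moves", "kwargs": {
  "moves": [
    [[1,-3.9,0,0,0,0,-1],[1,-3.9,0,0,0,0,-1],[1,-3.9,0,0,0,0,-1],[1.1,-4,0,0,0,0,-1],[1,-3.9,0,0,0,0,-1],[1,-3.9,0,0,0,0,-1],[1.1,-4,0,0,0,0,-1],[1,-3.9,0,0,0,0,-1]]
  ]
}}

```text
t: 13.63
eef_pos: [0.6276, 0.0055, 0.0293]
tcp_rot: [[0.968, 0.25, -0.0], [0.25, -0.968, 0.0], [-0.0, -0.0, -1.0]]
ft_force: [-1.0, 1.3, 3.1]
opening: 0.002
grip_force: 1.5
```

>>> {"fn": "apply_moves", "kwargs": {
  "moves": [
    [[1,-3.9,0,0,0,0,-1],[1,-3.9,0,0,0,0,-1],[1,-3.9,0,0,0,0,-1],[1.1,-4,0,0,0,0,-1],[1,-3.9,0,0,0,0,-1],[1,-3.9,0,0,0,0,-1],[1.1,-4,0,0,0,0,-1],[1,-3.9,0,0,0,0,-1]]
  ]
}}

```text
t: 14.3
eef_pos: [0.6358, -0.0259, 0.0293]
tcp_rot: [[0.968, 0.25, -0.0], [0.25, -0.968, -0.0], [-0.0, 0.0, -1.0]]
ft_force: [-0.8, 2.1, 3.0]
opening: -0.005
grip_force: 1.5
```

>>> {"fn": "apply_moves", "kwargs": {
  "moves": [
    [[1,-3.9,0,0,0,0,-1],[1,-3.9,0,0,0,0,-1],[1,-3.9,0,0,0,0,-1],[1.1,-4,0,0,0,0,-1],[1,-3.9,0,0,0,0,-1],[1,-3.9,0,0,0,0,-1],[1.1,-4,0,0,0,0,-1],[1,-3.9,0,0,0,0,-1]]
  ]
}}

```text
t: 14.97
eef_pos: [0.644, -0.0573, 0.0292]
tcp_rot: [[0.968, 0.25, -0.0], [0.25, -0.968, 0.0], [-0.0, -0.0, -1.0]]
ft_force: [0.0, 2.3, 2.6]
opening: -0.001
grip_force: 1.5
```

>>> {"fn": "apply_moves", "kwargs": {
  "moves": [
    [[1,-3.9,0,0,0,0,-1],[1,-3.9,0,0,0,0,-1],[1,-3.9,0,0,0,0,-1],[1.1,-4,0,0,0,0,-1],[1,-3.9,0,0,0,0,-1],[1,-3.9,0,0,0,0,-1],[1.1,-4,0,0,0,0,-1],[1,-3.9,0,0,0,0,-1]]
  ]
}}

```text
t: 15.63
eef_pos: [0.6522, -0.0887, 0.0293]
tcp_rot: [[0.968, 0.25, -0.0], [0.25, -0.968, -0.0], [-0.0, -0.0, -1.0]]
ft_force: [-0.1, 2.0, 2.8]
opening: -0.002
grip_force: 1.5
```

Run:
```python
from fit import *
from cell import robot
P=robot.camera_params("scene"); im=robot.camera("scene")[:,:,::-1]; cv2.imwrite("pics/s4.png",im)
w=ray(P,blue(im,(205,180,400,285)),.023); r=fit(w,[.553,0,.254]); print(len(w),r.x,np.sqrt(np.mean(r.fun**2)))
```

```text
2878 [ 0.55325799 -0.00119056  0.25974849] 0.004593401518527502
```

View pics/s4.png

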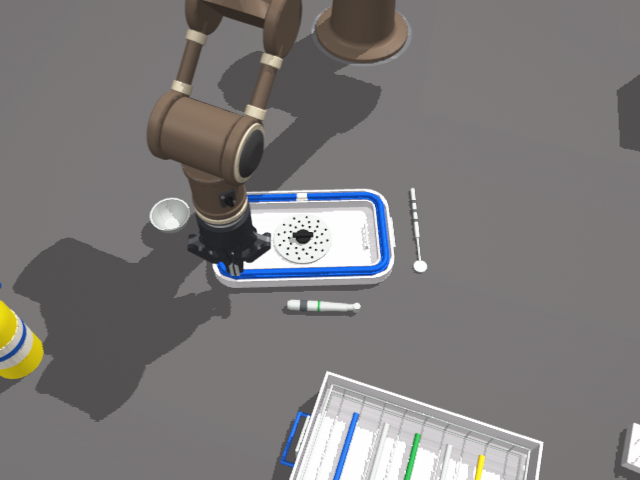

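>>> {"fn": "apply_moves", "kwargs": {
  "moves": [
    [[0.8,-3.9,0,0,0,0,-1],[0.2,-3.9,0,0,0,0,-1],[-0.5,-4,0,0,0,0,-1],[-1,-3.8,0,0,0,0,-1],[-1.7,-3.6,0,0,0,0,-1],[-2.3,-3.2,0,0,0,0,-1],[-2.7,-2.8,0,0,0,0,-1],[-3.1,-2.4,0,0,0,0,-1]]
  ]
}}

```text
t: 16.35
eef_pos: [0.6421, -0.1166, 0.0296]
tcp_rot: [[0.968, 0.25, 0.001], [0.25, -0.968, -0.001], [0.001, 0.001, -1.0]]
ft_force: [0.5, 1.0, 2.7]
opening: -0.002
grip_force: 1.3
```

>>> {"fn": "apply_moves", "kwargs": {
  "moves": [
    [[-3.5,-1.8,0,0,0,0,-1],[-3.7,-1.3,0,0,0,0,-1],[-3.9,-1,0,0,0,0,-1],[-3.9,-1,0,0,0,0,-1],[-3.9,-1,0,0,0,0,-1],[-3.9,-1,0,0,0,0,-1],[-3.9,-1,0,0,0,0,-1],[-3.9,-1,0,0,0,0,-1]]
  ]
}}

```text
t: 17.02
eef_pos: [0.6109, -0.1251, 0.0293]
tcp_rot: [[0.968, 0.25, 0.0], [0.25, -0.968, -0.0], [0.0, 0.0, -1.0]]
ft_force: [1.8, 0.5, 2.4]
opening: 0.002
grip_force: 1.4
```

>>> {"fn": "apply_moves", "kwargs": {
  "moves": [
    [[-3.9,-1,0,0,0,0,-1],[-3.9,-1,0,0,0,0,-1],[-3.9,-1,0,0,0,0,-1],[-3.9,-1,0,0,0,0,-1],[-3.9,-1,0,0,0,0,-1],[-3.9,-1,0,0,0,0,-1],[-3.9,-1,0,0,0,0,-1],[-3.9,-1,0,0,0,0,-1]]
  ]
}}

```text
t: 17.68
eef_pos: [0.5796, -0.1331, 0.0293]
tcp_rot: [[0.968, 0.25, -0.0], [0.25, -0.968, 0.0], [0.0, -0.0, -1.0]]
ft_force: [2.1, 1.0, 2.9]
opening: -0.002
grip_force: 1.5
```

>>> {"fn": "apply_moves", "kwargs": {
  "moves": [
    [[-3.8,-1.1,0,0,0,0,-1],[-3.8,-1.1,0,0,0,0,-1],[-3.8,-1.1,0,0,0,0,-1],[-3.8,-1.1,0,0,0,0,-1],[-3.8,-1.1,0,0,0,0,-1],[-3.8,-1,0,0,0,0,-1],[-3.8,-1,0,0,0,0,-1],[-3.8,-1,0,0,0,0,-1]]
  ]
}}

```text
t: 18.35
eef_pos: [0.5492, -0.1416, 0.0293]
tcp_rot: [[0.968, 0.25, -0.0], [0.25, -0.968, 0.0], [-0.0, -0.0, -1.0]]
ft_force: [1.1, 0.8, 2.2]
opening: 0.001
grip_force: 1.5
```

>>> {"fn": "apply_moves", "kwargs": {
  "moves": [
    [[-3.8,-1,0,0,0,0,-1],[-3.8,-1,0,0,0,0,-1],[-3.8,-1,0,0,0,0,-1],[-3.9,-0.7,0,0,0,0,-1],[-3.9,-0.1,0,0,0,0,-1],[-3.9,0.6,0,0,0,0,-1],[-3.7,1.1,0,0,0,0,-1],[-3.6,1.7,0,0,0,0,-1]]
  ]
}}

```text
t: 19.02
eef_pos: [0.5188, -0.1421, 0.0293]
tcp_rot: [[0.968, 0.25, 0.0], [0.25, -0.968, -0.0], [-0.0, 0.0, -1.0]]
ft_force: [2.2, -0.1, 2.9]
opening: 0.002
grip_force: 1.4
```

>>> {"fn": "apply_moves", "kwargs": {
  "moves": [
    [[-3.2,2.3,0,0,0,0,-1],[-2.8,2.7,0,0,0,0,-1],[-2.4,3.1,0,0,0,0,-1],[-1.8,3.5,0,0,0,0,-1],[-1.3,3.7,0,0,0,0,-1],[-1,3.8,0,0,0,0,-1],[-1,3.8,0,0,0,0,-1],[-1,3.8,0,0,0,0,-1]]
  ]
}}

```text
t: 19.68
eef_pos: [0.5044, -0.1147, 0.0292]
tcp_rot: [[0.968, 0.25, -0.0], [0.25, -0.968, 0.0], [-0.0, -0.0, -1.0]]
ft_force: [0.4, -2.2, 3.1]
opening: -0.001
grip_force: 1.5
```

>>> {"fn": "apply_moves", "kwargs": {
  "moves": [
    [[-1,3.9,0,0,0,0,-1],[-1,3.9,0,0,0,0,-1],[-1,3.9,0,0,0,0,-1],[-1.1,3.9,0,0,0,0,-1],[-1,3.9,0,0,0,0,-1],[-1,3.9,0,0,0,0,-1],[-1.1,3.9,0,0,0,0,-1],[-1,3.9,0,0,0,0,-1]]
  ]
}}

```text
t: 20.35
eef_pos: [0.4963, -0.0836, 0.0292]
tcp_rot: [[0.968, 0.25, -0.0], [0.25, -0.968, 0.0], [-0.0, -0.0, -1.0]]
ft_force: [0.0, -1.4, 3.2]
opening: -0.006
grip_force: 1.5
```

>>> {"fn": "apply_moves", "kwargs": {
  "moves": [
    [[-1,3.9,0,0,0,0,-1],[-1,3.9,0,0,0,0,-1],[-1,3.9,0,0,0,0,-1],[-1.1,3.9,0,0,0,0,-1],[-1,3.9,0,0,0,0,-1],[-1,3.9,0,0,0,0,-1],[-1.1,3.9,0,0,0,0,-1],[-1,3.9,0,0,0,0,-1]]
  ]
}}

```text
t: 21.02
eef_pos: [0.4881, -0.0524, 0.0293]
tcp_rot: [[0.968, 0.25, -0.0], [0.25, -0.968, 0.0], [-0.0, -0.0, -1.0]]
ft_force: [1.0, -2.7, 3.1]
opening: -0.002
grip_force: 1.5
```

>>> {"fn": "apply_moves", "kwargs": {
  "moves": [
    [[-1,3.9,0,0,0,0,-1],[-1,3.9,0,0,0,0,-1],[-1,3.9,0,0,0,0,-1],[-1.1,3.9,0,0,0,0,-1],[-1,3.9,0,0,0,0,-1],[-1,3.9,0,0,0,0,-1],[-0.8,3,0,0,0,0,-1],[-0.5,2,0,0,0,0,-1]]
  ]
}}

```text
t: 21.68
eef_pos: [0.4807, -0.024, 0.0292]
tcp_rot: [[0.968, 0.25, -0.0], [0.25, -0.968, 0.0], [-0.0, -0.0, -1.0]]
ft_force: [0.9, -1.4, 2.9]
opening: -0.002
grip_force: 1.5
```

>>> {"fn": "apply_moves", "kwargs": {
  "moves": [
    [[-0.5,2,0,0,0,0,-1],[-0.4,1.5,0,0,0,0,-1],[-0.2,1,0,0,0,0,-1],[0,0,0,0,0,0,-1],[0,0,0,0,0,0,-1],[0,0,1,0,0,0,-1],[0,0,2,0,0,0,-1],[0,0,4,0,0,0,-1]]
  ]
}}

```text
t: 22.35
eef_pos: [0.4783, -0.0195, 0.0356]
tcp_rot: [[0.968, 0.249, -0.003], [0.249, -0.968, 0.001], [-0.003, -0.002, -1.0]]
ft_force: [-0.3, 0.3, 0.1]
opening: 0.001
grip_force: 0.0
```

>>> {"fn": "apply_moves", "kwargs": {
  "moves": [
    [[0,0,8,0,0,0,-1],[0,0,12,0,0,0,-1],[0,0,15,0,0,0,-1],[0,0,15,0,0,0,-1],[0,0,15,0,0,0,-1],[0,0,12,0,0,0,-1],[0,0,6,0,0,0,-1],[0,0,0,0,0,0,-1]]
  ]
}}

```text
t: 23.02
eef_pos: [0.4809, -0.02, 0.121]
tcp_rot: [[0.968, 0.25, 0.003], [0.25, -0.968, -0.0], [0.003, 0.001, -1.0]]
ft_force: [0.4, -0.3, 0.2]
opening: -0.001
grip_force: 0.0
```

>>> {"fn": "apply_moves", "kwargs": {
  "moves": [
    [[0,0,0,0,0,0,-1],[0,0,0,0,0,0,-1],[0,0,0,0,0,0,-1],[0,0,0,0,0,0,-1],[0,0,0,0,0,0,-1],[0,0,0,0,0,0,-1]]
  ]
}}

```text
t: 23.52
eef_pos: [0.4795, -0.0198, 0.1188]
tcp_rot: [[0.968, 0.25, -0.001], [0.25, -0.968, 0.0], [-0.001, -0.0, -1.0]]
ft_force: [-0.2, -0.4, -0.3]
opening: -0.001
grip_force: 0.0
```

Run:
```python
from fit import *
from cell import robot
P=robot.camera_params("scene"); im=robot.camera("scene")[:,:,::-1]; cv2.imwrite("pics/s5.png",im)
w=ray(P,blue(im,(205,180,400,285)),.023); r=fit(w,[.553,0,.254]); print(len(w),r.x,np.sqrt(np.mean(r.fun**2)),robot.sense()['ft_force'])
```

```text
3724 [ 0.55229219 -0.00127196  0.25338393] 0.004670897431725187 [-1.15145151 -0.43768522 -0.51798414]
```

View pics/s5.png

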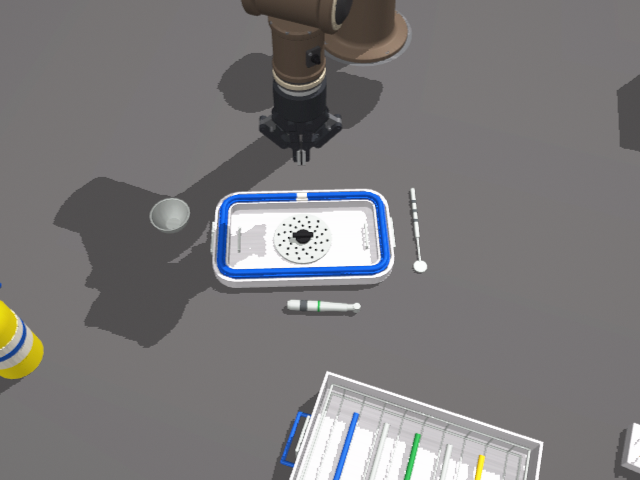

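The tool is clear above the join. The lid fit is within 0.1 mm of the start, and the bowl, handpiece and mirror are where they were.

```bash
python3 -c "
from cell import robot
print(robot.hand_in())"
```

```text
the job is handed in; nothing more can be done
None
```

Job handed in at about 23.6 s: with the fingers closed I ran the whole gasket clockwise from the join back to the join, in contact at every reading and pressing at about 3 N, and lifted off there; the lid and the other things did not move.

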